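# Hang a slotted angle bracket on the sprung stud of a spray rack

### The arm

A 6-joint arm with a two-finger parallel gripper is mounted at the origin on the work surface; the furniture and walls round the work are solid. World frame = base frame: x ahead of the robot, y to its left, z up, the work surface at z = 0. Lengths are in m, angles in rad, forces in N, time in s.
With the tool pointing down it reaches from about 0.375 to 0.975 m from the base axis. Payload 3.8 kg.
Tool frame: the origin (TCP) lies between the finger pads; the fingertips stand 11 mm ahead of it and the grasp point (between the pads) lies 8 mm behind it (bot.tip_reach is the distance from the TCP to the fingertips, in m); z points along the fingers, y is the line along which they close (so a half turn about z gives the same grasp; the last joint's range is limited). The gripper opens to 85 mm and grips with 20 to 120 N. Pads are 22 mm wide; open, the fingers measure 114 mm over their backs; the gripper's body (76 mm by 85 mm) begins 54 mm behind the grasp point. The pads swing forward as they close: fully open they stand 13 mm farther back than shut.
Start: joints at [1.116, 0.264, 1.604, -0, 1.274, -0.037], TCP at [0.274, 0.617, 0.242] pointing down, gripper open.
Joint ranges: [-2.63, 2.63], [-0.94, 2.18], [0.31, 2.57], [-1.31, 4.45], [0, 2.66], [-2.55, 2.55]. Speed limits (rad/s): [2.57, 2.57, 3.14, 3.14, 3.14, 3.14].

### API

Orientations are given as a 3x3 rotation matrix whose columns are the frame's x, y, z axes.
In Python, from rig import bot gives the robot as it stands. The module is installed in compiled form; this text tells all that it offers.
- The arm moves only by the tool send_rows, never from a script. Its argument "deltas" is a list that holds one entry, the list of rows, each a list of 7 numbers: the shift along the tool's x, y, z in m, then the turn, a rotation vector about the tool's x, y, z in degrees, then the closure, from -1 (fully open) to 1 (shut). In form: [[[tx, ty, tz, wx, wy, wz, fingers], ...]]. A call has 1 to 20 rows; each row is the pose to reach, as a shift and turn from the pose commanded when the call began, along the tool's axes at that moment; what a row does not reach only later rows make up. A row lasts 1/12 s, in which the tool goes at most 41.7 mm and 7.16 degrees, less where a joint would pass 70% of its speed; a pose out of reach is approached as far as the arm can. A call with a gripper value outside its range is refused whole. The fingers move at their own pace and stop on an object; the grip force is fixed at half the most. Time passes only in rows, so rows that repeat a pose let the fingers close. It gives the time, the measured TCP pose, the force, the opening and the grip force at its end, in the units of the state.
- bot.observe(): the state, without advancing time (a new reading comes with each control period).
- bot.read_camera(name): name is "scene" or "top" or "wrist"; returns the picture (400x640x3 uint8, red, green, blue); there is no depth.
- bot.camera_info(name): a dict with "fx", "fy", "cx", "cy" (pixels), "extrinsics" (4x4, takes a point from world to camera coordinates); the wrist camera has in their place "tool_from_camera" (4x4, takes a point from camera to tool coordinates, whose origin is the TCP and whose axes are the flange's). Camera axes: x right, y up, looking along -z (the intrinsics and any distortion apply to the point x, -y, -z); pixel columns grow to the right and rows downward; lengths in m; the calibration is good to about 2 mm. A picture is of the moment at which its call begins: read the wrist's pose just before it. camera_info takes no time and is no camera call.
- bot.close_job(): hands the job in; it is judged then, once.
The state is a dict: "t": time; "q": joint angles; "dq": joint speeds; "tau": joint torques, N m; "tool_pos": TCP position; "ee_rot": TCP orientation; "wrist_force": force on the tool from outside, world axes, zero at the start; "moment": the same for the moment, N m; "finger_gap": finger opening in m; "grip_force": force on a finger pad.
Only numpy, scipy, OpenCV 4.12 (cv2) and the standard library are available. Lean on these libraries where they do the work, as an engineer would, in place of code of your own. Each camera call takes 0.05 s, during which the arm holds its last target. There are 200 camera calls.

### The job

Hang the bare aluminium bracket on the free stud of the spray rack, next to the blue one and the same way round: feed its slot sideways over the stud, between the head and the sprung collar, until the end of the slot meets the stud, then bring the bracket down until the stud is fully home at the top of the notch, and let go with it hanging plumb. Work it on by feel, never pushing on the rack with more than 15 N, let nothing touch the freshly painted blue bracket, and leave the spray can, the masking tape and the paint tin where they are.

Things in the scene. Friction and masses are not known exactly. Their poses are not given: they have to be found in the camera images.
- bracket: Loose bare aluminium angle bracket, 8 mm plate, about 0.3 kg, standing on its foot. Origin: underside, below the middle of the upright. x across its thickness, y along its width, z up. Upright x -4 to 4, y -40 to 40, 135 mm high; foot 8 mm thick, on to x = -42. Grip it across the 8 mm, above the slot (z over 90). It hangs with its axes along the rack's, foot on the stud's head side.
- slot_mouth (a point): Mouth of the bracket's L slot, on its +y edge, 70 mm above its underside; axes as the bracket's. A level channel 12 mm high (z 64 to 76 above the underside) runs from here through the full thickness to y = -6 (46 mm deep). The mouth is flared at 45 degrees, 5 mm each way.
- notch_top (a point): Flat closed top of the slot's notch, 90 mm above the bracket's underside, at y = 0. The notch, 12 mm wide (y -6 to 6), rises from the inner end of the channel to here. Home: the 9 mm stud touches this top, so its axis is at z = 85.5 mm in the bracket's frame.
- rack: Grey spray rack, fixed to the table. Origin on the table; x along the studs from head to crossbar, y to the blue bracket's stud (at y 140 mm), z up. Foot plate x -45 to 85, y -47 to 187, 10 mm thick; crossbar x 34 to 44, y -40 to 180, z 150 to 180; post 25 mm square at x 56, y 70, top z 186. The free stud is clamped in a slot of the crossbar anywhere from y -20 to 20 mm.
- collar (a joint): Slide (m) of the black sprung collar on the free stud, facing the head: 0 at rest, grows away from the head, stop 0.010. At 0 it is 5.5 mm from the head: the 8 mm plate wedges it back to about 0.0025. Face flat to radius 7.5, then a cone back 5 mm to radius 15. Spring 6 N at 0, plus 0.5 N/mm; wedging in takes 5 to 8 N, then it drags with some 5 N, so weight alone will not sink the bracket home.
- painted_bracket: The same bracket, freshly painted blue, hanging home on the other stud, at y = 140 mm, on the rack's +y side of the free one; origin and axes as the bare bracket's. Wet: nothing may touch it.
- spray_can: Red aerosol can with a yellow cap, 58 mm in diameter, 222 mm tall, standing; origin at the centre of its underside. Bystander.
- masking_tape: Roll of masking tape, 98 mm across, 25 mm high, lying flat; origin at the centre of its underside. Bystander.
- paint_tin: Small paint-crusted tin, 78 mm in diameter and 78 mm high; origin at the centre of its underside. Bystander.
- stud_line (a point): Middle of the line on which the axis of the free stud lies: 165 mm above the rack's origin, at mid thickness (x) of the hung plate; axes as the rack's. The stud itself is at this x and z, up to 20 mm to either side in y: see or feel where. Polished shank 9 mm in diameter along x; head 20 mm across on the -x side, inner face at x = -4.5, flat to radius 7, rim chamfered back 2.5 mm.
Mind the look-alikes: they are no part of the job. What is shaped like the bracket but green or pink is not meant.

How it is judged:
On the way, in this order (a step that is already met when the one before it is completed fails the run):
1. the bracket is lifted clear of the table (height (world z) of bracket above 0.04 m), for 0.1 s.
2. the slot is slid sideways over the free stud, the plate between head and collar (value of joint collar above 0.0012 m and x of bracket in the frame of rack between -0.006 and 0.006 m and y of bracket in the frame of rack between -0.026 and 0.026 m and z of bracket in the frame of rack between 0.087 and 0.103 m), for 0.05 s.
At the end, for the whole second after the job is handed in: The bracket hangs on the free stud, released and at rest, plate between head and collar, the stud at the top of the notch (underside of the bracket 79.5 mm above the table, not more than 1.4 mm higher), within 0.06 rad (3.4 degrees) of plumb (value of joint collar above 0.0012 m and x of bracket in the frame of rack between -0.005 and 0.005 m and y of bracket in the frame of rack between -0.024 and 0.024 m and z of bracket in the frame of rack between 0.077 and 0.0809 m and angle between bracket's own z axis and vertical below 0.06 rad and angle between the x axis of bracket and the x axis of rack, either way round below 0.15 rad and linear speed of bracket below 0.01 m/s); the robot touches nothing.
It fails at once if the bracket bears on the rack too hard: over 42 N, the collar's pinch on its two faces (some 16 N) included (contact force between bracket and rack above 42 N).
It fails at once if the robot itself pushes on the rack with more than 15 N (contact force between any of the arm, the fingers and rack above 15 N).
It fails at once if something touches the freshly painted blue bracket (contact force between painted_bracket and anything else above 0.3 N).
It fails at once if the spray can, masking tape or paint tin is moved by more than 20 mm (distance of any of spray_can, masking_tape, paint_tin from where it was at the start of the episode above 0.02 m).
It also fails if it takes over 58 s, if anything falls off the work surface, if the arm or the gripper's body presses on something with over 40 N, if the wrist force passes 120 N, or if a joint passes its speed limit or range.

## Working session

There is one attempt and no reset: what is moved stays moved. The work goes in short steps, Python scripts to look and compute and a tool call to move; the robot and the scene stay as the last step left them, time stands still between calls to the robot, and variables do not carry over. Pictures are saved under pics/ and viewed, at most 10 in all, crops included, and the job is handed in when it is done.

Besides the shell and the picture viewer there is one more tool, called after ">>>" as name([rows], argument=value, ...), one row to a line, values as JSON. send_rows: Moves the arm, as the interface text tells. Its arguments: {"type":"object","properties":{"deltas":{"type":"array"}},"required":["deltas"]}

```bash
mkdir -p pics
python3 - <<'E'
from rig import bot
import cv2, numpy as np
np.set_printoptions(precision=4,suppress=True)
for n in("scene","top"):
    im=bot.read_camera(n); cv2.imwrite(f"pics/{n}0.png",im[:,:,::-1]); print(n,bot.camera_info(n))
print(bot.camera_info("wrist"))
s=bot.observe()
for k,v in s.items(): print(k,np.array(v))
E
```

```text
scene {'fx': 429.3305012401423, 'fy': 429.3305012401423, 'cx': 324.30968258497234, 'cy': 201.31670244032858, 'extrinsics': array([[ 0.5082, -0.861 , -0.0227, -0.3541],
       [ 0.5416,  0.2989,  0.7857, -0.3328],
       [-0.6697, -0.4116,  0.6182, -0.949 ],
       [ 0.    ,  0.    ,  0.    ,  1.    ]])}
top {'fx': 479.3089331465747, 'fy': 479.3089331465747, 'cx': 308.1958154454345, 'cy': 195.65677705326272, 'extrinsics': array([[ 0.0033, -1.    , -0.0065, -0.1286],
       [ 0.9901,  0.0024,  0.1403, -0.5126],
       [-0.1403, -0.0069,  0.9901, -1.509 ],
       [ 0.    ,  0.    ,  0.    ,  1.    ]])}
{'fx': 289.4095132558246, 'fy': 289.4095132558246, 'cx': 318.0841988114967, 'cy': 196.70152564494813, 'tool_from_camera': array([[ 0.0006,  0.9478,  0.3187,  0.0821],
       [ 1.    , -0.0007,  0.0001,  0.0004],
       [ 0.0003,  0.3187, -0.9478, -0.1322],
       [ 0.    ,  0.    ,  0.    ,  1.    ]])}
t 0.1
q [ 1.116   0.2647  1.6052 -0.      1.2737 -0.0369]
dq [-0.0004 -0.0009 -0.0011 -0.0001 -0.0026  0.0015]
tau [  0.0002 -51.6709 -36.859   -0.0001   0.0064  -0.    ]
tool_pos [0.2736 0.6163 0.2411]
ee_rot [[-0.914   0.4058 -0.0009]
 [ 0.4058  0.914  -0.0019]
 [ 0.0001 -0.0021 -1.    ]]
wrist_force [0.7657 0.0881 0.3922]
moment [ 0.0504  0.001  -0.0214]
grip_force 0.0
finger_gap 0.0857600938953758
```

View pics/scene0.png

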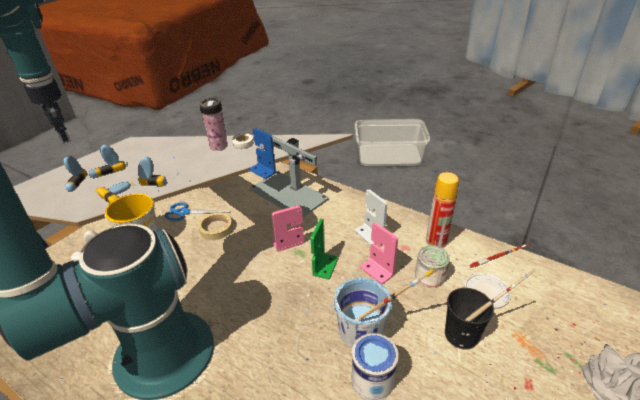

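View pics/top0.png

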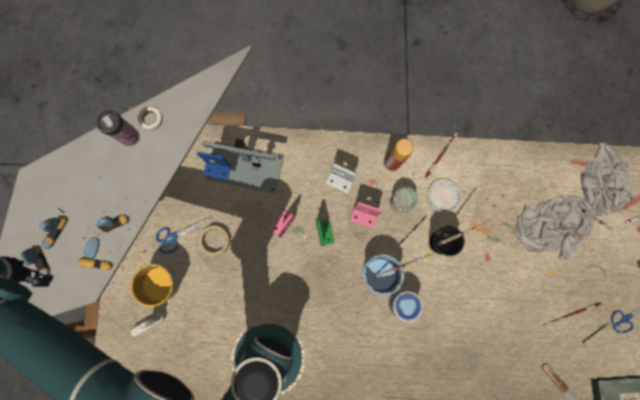

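The scene view shows the blue bracket on the rack at about (263,153) and the bare bracket at about (372,215). In the top view they are at (213,165) and (342,175). I'll enlarge both areas.

```bash
cat > h.py <<'E'
from rig import bot
import cv2, numpy as np
np.set_printoptions(precision=4,suppress=True)
def ray(n,uv,T=None):
    c=bot.camera_info(n); uv=np.atleast_2d(np.array(uv,float))
    d=np.c_[(uv[:,0]-c["cx"])/c["fx"],-(uv[:,1]-c["cy"])/c["fy"],-np.ones(len(uv))]
    if n=="wrist":
        M=T@c["tool_from_camera"]
    else: M=np.linalg.inv(c["extrinsics"])
    return M[:3,3],d@M[:3,:3].T
def plane(n,uv,z,T=None):
    o,d=ray(n,uv,T); return o+d*((z-o[2])/d[:,2])[:,None]
def tri(*rays):
    A=np.zeros((3,3));b=np.zeros(3)
    for o,d in rays:
        d=d/np.linalg.norm(d);P=np.eye(3)-np.outer(d,d);A+=P;b+=P@o
    p=np.linalg.solve(A,b)
    return p,[np.linalg.norm((np.eye(3)-np.outer(d,d)/(d@d))@(p-o)) for o,d in rays]
def project(n,p,T=None):
    c=bot.camera_info(n); p=np.atleast_2d(p)
    E=np.linalg.inv(T@c["tool_from_camera"]) if n=="wrist" else c["extrinsics"]
    q=p@E[:3,:3].T+E[:3,3]
    return np.c_[c["cx"]+c["fx"]*q[:,0]/-q[:,2],c["cy"]-c["fy"]*q[:,1]/-q[:,2]]
def T():
    s=bot.observe(); M=np.eye(4);M[:3,:3]=s["ee_rot"];M[:3,3]=s["tool_pos"];return M
E
python3 - <<'E'
import cv2,numpy as np
a=cv2.imread("pics/top0.png")[115:215,190:390]; b=cv2.imread("pics/scene0.png")[115:265,240:400]
cv2.imwrite("pics/c1.png",cv2.resize(a,None,fx=4,fy=4,interpolation=cv2.INTER_CUBIC))
cv2.imwrite("pics/c2.png",cv2.resize(b,None,fx=4,fy=4,interpolation=cv2.INTER_CUBIC))
E
```

```text
(no output)
```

View pics/c1.png

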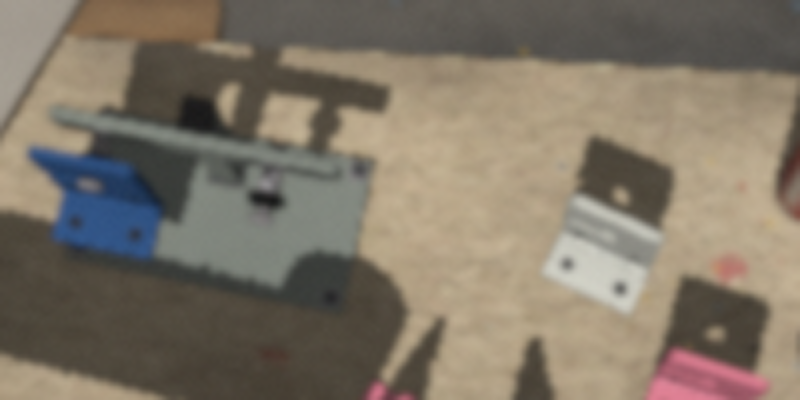

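View pics/c2.png

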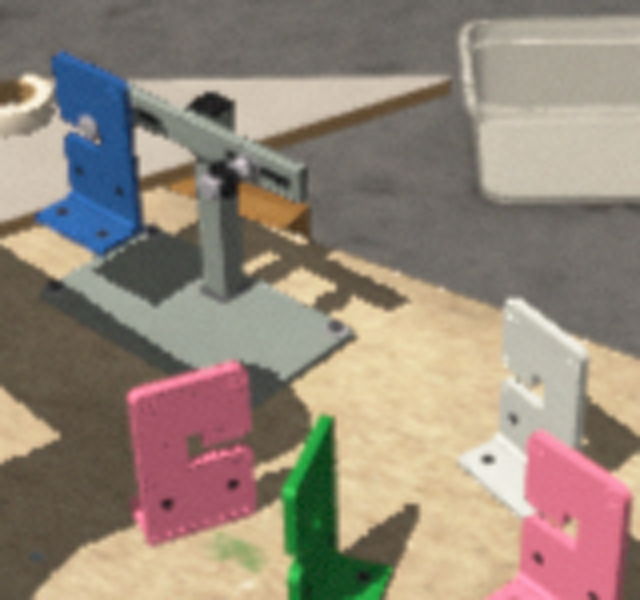

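The crops show the bracket foot front edge at top-crop (543,272)-(632,312), its upright's top edge at (578,197)-(662,237), and the crossbar at (50,110)-(340,172). The free stud's head is at (262,205) in the top crop and (207,183) in the scene crop.

Run:
```python
from h import *
t=lambda *p:np.array(p)/4+[190-.375,115-.375]
s=lambda *p:np.array(p)/4+[240-.375,115-.375]
print("foot front z.008",plane("top",t((543,272),(632,312)),.008))
print("upright top z.135",plane("top",t((578,197),(662,237)),.135))
print("crossbar top z.18",plane("top",t((50,110),(340,172)),.18))
print("plate R back/front z.01",plane("top",t((372,158),(350,308)),.01))
def tr(a,b):
    o,d=ray("top",t(a));o2,d2=ray("scene",s(b));return tri((o,d[0]),(o2,d2[0]))
print("head",tr((260,205),(207,183)))
print("blue topL",tr((32,150),(58,55)),"blue topR",tr((128,160),(128,87)))
print("bar right end top",tr((342,165),(304,162)))
print("brk top L",tr((575,197),(508,300)),tr((662,237),(584,350)))
```

```text
foot front z.008 [[ 0.5604 -0.1833  0.008 ]
 [ 0.5273 -0.2563  0.008 ]]
upright top z.135 [[ 0.5967 -0.2063  0.135 ]
 [ 0.566  -0.2698  0.135 ]]
crossbar top z.18 [[ 0.6524  0.1875  0.18  ]
 [ 0.6058 -0.0286  0.18  ]]
plate R back/front z.01 [[ 0.6557 -0.0416  0.01  ]
 [ 0.5298 -0.0249  0.01  ]]
head (array([0.5822, 0.0353, 0.1615]), [np.float64(0.0038785678089620227), np.float64(0.0038785678089619515)])
blue topL (array([0.6142, 0.1932, 0.2101]), [np.float64(0.0010607922213276776), np.float64(0.0010607922213277461)]) blue topR (array([0.6086, 0.1244, 0.2036]), [np.float64(0.0007643706116156889), np.float64(0.0007643706116155305)])
bar right end top (array([ 0.6094, -0.0291,  0.1835]), [np.float64(0.0014297042087971017), np.float64(0.001429704208797091)])
brk top L (array([ 0.596 , -0.2018,  0.1311]), [np.float64(0.002855733678082389), np.float64(0.0028557336780823377)]) (array([ 0.566 , -0.2695,  0.1334]), [np.float64(0.0005124670640945702), np.float64(0.0005124670640946671)])
```

```bash
cat >> h.py <<'E'
def go(pos,ang,tilt=None,cur=None):
    "delta for tool down with tool x at world angle ang (deg)"
    from scipy.spatial.transform import Rotation as R
    M=T() if cur is None else cur
    a=np.radians(ang); x=np.array([np.cos(a),np.sin(a),0]); z=np.array([0,0,-1.]); G=np.c_[x,np.cross(z,x),z]
    d=M[:3,:3].T@(np.array(pos)-M[:3,3]); w=R.from_matrix(M[:3,:3].T@G).as_rotvec(degrees=True)
    print("delta",d.round(4),w.round(2))
E
python3 - <<'E'
from h import *
go([.581,-.237,.26],65.6)
E
```

```text
delta [-0.6272 -0.6552 -0.0176] [-0.09  0.09 90.46]
```

>>> send_rows([
  [[-0.2,-0.2,-0.05,0,0,30,-1],[-0.627,-0.655,-0.05,-0.1,0.1,90,-1],[-0.627,-0.655,-0.05,-0.1,0.1,90,-1],[-0.627,-0.655,-0.05,-0.1,0.1,90,-1],[-0.627,-0.655,-0.05,-0.1,0.1,90,-1],[-0.627,-0.655,-0.05,-0.1,0.1,90,-1],[-0.627,-0.655,-0.05,-0.1,0.1,90,-1],[-0.627,-0.655,-0.05,-0.1,0.1,90,-1],[-0.627,-0.655,-0.05,-0.1,0.1,90,-1],[-0.627,-0.655,-0.05,-0.1,0.1,90,-1],[-0.627,-0.655,-0.05,-0.1,0.1,90,-1],[-0.627,-0.655,-0.05,-0.1,0.1,90,-1],[-0.627,-0.655,-0.05,-0.1,0.1,90,-1],[-0.627,-0.655,-0.05,-0.1,0.1,90,-1],[-0.627,-0.655,-0.05,-0.1,0.1,90,-1],[-0.627,-0.655,-0.05,-0.1,0.1,90,-1],[-0.627,-0.655,-0.05,-0.1,0.1,90,-1],[-0.627,-0.655,-0.05,-0.1,0.1,90,-1],[-0.627,-0.655,-0.05,-0.1,0.1,90,-1],[-0.627,-0.655,-0.05,-0.1,0.1,90,-1]],
])

```text
t: 1.77
tool_pos: [0.5557, -0.1676, 0.2882]
ee_rot: [[0.406, 0.914, 0.0], [0.914, -0.406, 0.002], [0.002, -0.001, -1.0]]
wrist_force: [1.5, 1.0, 0.9]
finger_gap: 0.0856
grip_force: 0.0
```

>>> send_rows([
  [[-0.048,0.046,0.02,0,0,0,-1],[-0.048,0.046,0.02,0,0,0,-1],[-0.048,0.046,0.02,0,0,0,-1],[-0.048,0.046,0.02,0,0,0,-1],[-0.048,0.046,0.02,0,0,0,-1]],
])

```text
t: 2.18
tool_pos: [0.5779, -0.2274, 0.2679]
ee_rot: [[0.406, 0.914, -0.0], [0.914, -0.406, 0.003], [0.003, -0.002, -1.0]]
wrist_force: [-0.1, -0.5, 0.6]
finger_gap: 0.0851
grip_force: 0.0
```

Run:
```python
from h import *
M=T(); np.save("T1",M); im=bot.read_camera("wrist"); cv2.imwrite("pics/w1.png",im[:,:,::-1]); print(M, bot.observe()["t"])
```

```text
[[ 0.4061  0.9138 -0.0004  0.5779]
 [ 0.9138 -0.4061  0.0032 -0.2274]
 [ 0.0028 -0.0017 -1.      0.2679]
 [ 0.      0.      0.      1.    ]] 2.2333
```

View pics/w1.png

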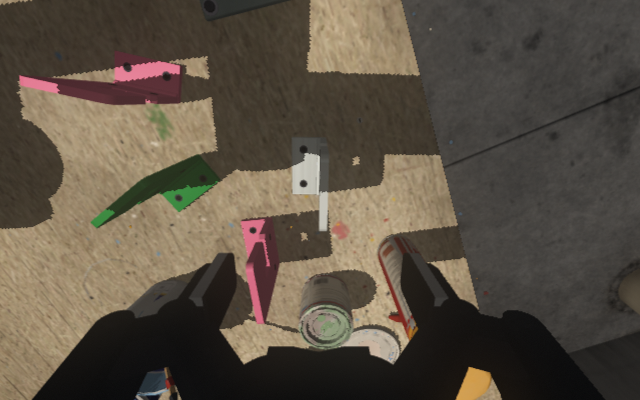

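The wrist view shows the upright's top edge as a strip at columns 319-328, rows ~140-231. The foot spans columns 293-320, rows 138-195. The spray can, tin and pink bracket are clear of the grasp.

Run:
```python
from h import *
M=np.load("T1.npy"); im=cv2.imread("pics/w1.png")
print(im[200:236:3,314:334:2].max(2))
print(im[130:150:2,316:332:2].max(2))
p=plane("wrist",[(319.5,229),(328,229),(319.5,200),(328,200)],.135,M); print(p)
f=plane("wrist",[(293,138),(293,195),(320,138)],.008,M); print(f)
```

```text
[[160 167 158 198 198 198 198 174 175 164]
 [167 164 160 199 198 198 199 173 181 175]
 [164 170 158 198 198 198 198 176 163 175]
 [166 173 168 198 198 198 198 171 168 163]
 [ 82  72  94 199 199 199 198 150 169 174]
 [ 84  77  96 198 198 198 188 124 171 172]
 [ 78  83  97 197 197 197 186  86 154 170]
 [ 78  76 105 197 197 197 186  87 162 170]
 [ 75  75 105 198 197 196 177  87 173 170]
 [ 77  78 100 193 193 193 170  91 179 177]
 [ 76  81  94 163 163 163 142  78 176 168]
 [ 70  64  64  72  74  74  73  75 160 176]]
[[63 67 67 62 66 70 70 71]
 [64 65 68 63 62 69 67 68]
 [64 62 66 63 64 69 69 65]
 [64 62 65 67 64 67 73 68]
 [75 71 68 65 65 65 71 72]
 [74 73 68 64 64 63 66 71]
 [75 73 68 65 64 65 65 63]
 [77 73 77 77 77 75 69 65]
 [74 73 70 68 68 68 72 68]
 [75 74 70 66 66 66 68 69]]
[[ 0.5625 -0.2651  0.135 ]
 [ 0.5703 -0.2686  0.135 ]
 [ 0.575  -0.2369  0.135 ]
 [ 0.5825 -0.2403  0.135 ]]
[[ 0.5605 -0.1826  0.008 ]
 [ 0.5259 -0.2551  0.008 ]
 [ 0.5935 -0.1973  0.008 ]]
```

Run:
```python
from h import *
go([.582,-.2345,.112],65.5); print(T()[:3,3])
```

```text
delta [-0.0057  0.0067  0.1565] [-0.04 -0.16  0.59]
[ 0.5781 -0.227   0.2685]
```

>>> send_rows([
  [[-0.006,0.007,0.04,0,-0.1,0,-1],[-0.006,0.007,0.08,0,-0.1,0,-1],[-0.006,0.007,0.12,0,-0.1,0,-1],[-0.006,0.007,0.14,0,-0.1,0,-1],[-0.006,0.007,0.15,0,-0.1,0,-1],[-0.006,0.007,0.156,0,-0.1,0,-1],[-0.006,0.007,0.156,0,-0.1,0,-1],[-0.006,0.007,0.156,0,-0.1,0,-1]],
])

```text
t: 2.9
tool_pos: [0.584, -0.2361, 0.1146]
ee_rot: [[0.405, 0.914, 0.003], [0.914, -0.405, -0.001], [0.0, 0.003, -1.0]]
wrist_force: [0.7, -0.7, 0.1]
finger_gap: 0.0852
grip_force: 0.0
```

>>> send_rows([
  [[0,0,0,0,0,0,0],[0,0,0,0,0,0,1],[0,0,0,0,0,0,1],[0,0,0,0,0,0,1],[0,0,0,0,0,0,1],[0,0,0,0,0,0,1],[0,0,0,0,0,0,1],[0,0,0,0,0,0,1],[0,0,0,0,0,0,1],[0,0,0,0,0,0,1],[0,0,0,0,0,0,1],[0,0,0,0,0,0,1]],
])

```text
t: 3.9
tool_pos: [0.5824, -0.2361, 0.1127]
ee_rot: [[0.406, 0.914, -0.0], [0.914, -0.406, 0.0], [0.0, -0.0, -1.0]]
wrist_force: [-1.2, 1.0, 3.9]
finger_gap: 0.0074
grip_force: 59.5
```

Run:
```python
from h import *
go([.5635,-.041,.222],78)
```

```text
delta [ 0.1707 -0.0965 -0.1092] [ -0.01  -0.02 -11.94]
```

>>> send_rows([
  [[0,0,-0.02,0,0,0,1],[0,0,-0.05,0,0,0,1],[0,0,-0.08,0,0,0,1],[0.01,0,-0.12,0,0,0,1],[0.02,-0.01,-0.14,0,0,-2,1],[0.05,-0.03,-0.14,0,0,-5,1],[0.08,-0.05,-0.14,0,0,-8,1],[0.11,-0.06,-0.14,0,0,-12,1],[0.14,-0.08,-0.14,0,0,-12,1],[0.155,-0.09,-0.13,0,0,-12,1],[0.165,-0.095,-0.12,0,0,-12,1],[0.17,-0.096,-0.11,0,0,-12,1],[0.17,-0.096,-0.11,0,0,-12,1],[0.17,-0.096,-0.11,0,0,-12,1],[0.17,-0.096,-0.11,0,0,-12,1]],
])

```text
t: 5.15
tool_pos: [0.564, -0.043, 0.2221]
ee_rot: [[0.208, 0.978, -0.0], [0.978, -0.208, -0.0], [-0.0, -0.0, -1.0]]
wrist_force: [-0.1, 0.4, -3.1]
finger_gap: 0.0076
grip_force: 59.1
```

Run:
```python
from h import *
M=T(); np.save("T2",M); im=bot.read_camera("wrist"); cv2.imwrite("pics/w2.png",im[:,:,::-1]); print(M, bot.observe()["t"],bot.observe()["wrist_force"],bot.observe()["finger_gap"])
cv2.imwrite("pics/w2c.png",cv2.resize(im[:300,160:560,::-1],None,fx=2,fy=2,interpolation=cv2.INTER_CUBIC))
```

```text
[[ 0.2079  0.9781 -0.0003  0.564 ]
 [ 0.9781 -0.2079 -0.0001 -0.043 ]
 [-0.0002 -0.0002 -1.      0.2221]
 [ 0.      0.      0.      1.    ]] 5.2 [-0.6764 -0.1695 -3.4273] 0.007307332663264103
```

View pics/w2c.png

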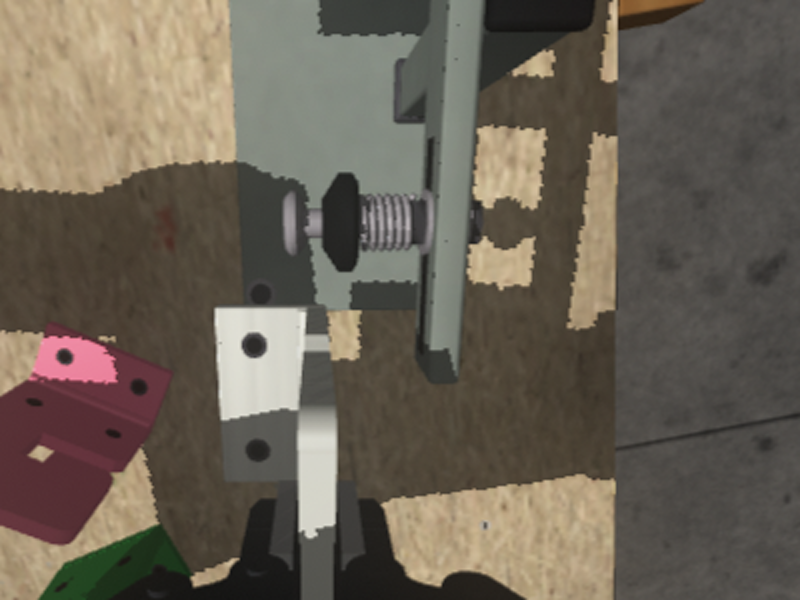

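Bracket upright top is at crop columns 300-335. The free stud's head spans rows 192-254 and the collar 172-271. The crossbar top face edges run (447,0)-(430,345) and (483,0)-(458,378).

Run:
```python
from h import *
M=np.load("T2.npy"); im=cv2.imread("pics/w2.png"); g=im.max(2).astype(int)
for r in (10,40,60,80,100,120,140,160): print(r,g[r,360:412:1].tolist())
print("stud row profile", g[85:140,306].tolist()); print("collar",g[80:142,332].tolist())
for r in(107,109,111,113):print(r,g[r,295:350].tolist())
for r in(210,225,240,258):print(r,g[r,300:336].tolist())
```

```text
10 [62, 62, 62, 61, 61, 60, 62, 61, 61, 60, 60, 60, 60, 60, 70, 85, 91, 92, 92, 92, 93, 92, 91, 105, 131, 145, 142, 142, 140, 140, 139, 139, 139, 137, 136, 135, 134, 132, 133, 123, 100, 73, 39, 28, 29, 30, 30, 31, 30, 31, 29, 30]
40 [81, 95, 94, 95, 95, 97, 97, 95, 94, 93, 94, 93, 93, 91, 91, 91, 91, 93, 94, 95, 95, 101, 123, 142, 142, 141, 140, 139, 138, 138, 138, 136, 135, 134, 133, 132, 131, 122, 99, 71, 48, 49, 48, 47, 48, 47, 48, 52, 65, 74, 77, 77]
60 [56, 56, 56, 56, 55, 55, 56, 54, 55, 53, 52, 55, 71, 91, 93, 93, 93, 93, 94, 96, 103, 128, 146, 143, 142, 143, 143, 141, 141, 138, 137, 137, 135, 134, 133, 129, 116, 91, 79, 83, 85, 85, 85, 84, 82, 80, 75, 74, 77, 80, 82, 81]
80 [139, 139, 140, 140, 140, 140, 139, 140, 140, 139, 140, 122, 85, 61, 37, 39, 67, 95, 93, 103, 130, 146, 143, 142, 141, 141, 140, 138, 138, 138, 136, 135, 134, 133, 125, 107, 81, 131, 185, 185, 186, 188, 194, 199, 196, 191, 192, 199, 202, 198, 194, 192]
100 [82, 113, 142, 125, 91, 73, 74, 73, 86, 76, 55, 58, 73, 98, 129, 138, 120, 94, 104, 130, 145, 142, 141, 141, 140, 140, 137, 137, 136, 135, 133, 132, 132
[... 2307 characters left out ...]
44, 172, 128, 82, 119]
210 [90, 91, 91, 90, 90, 90, 89, 90, 106, 144, 166, 165, 165, 166, 166, 165, 166, 166, 165, 165, 165, 166, 165, 165, 165, 166, 165, 158, 122, 81, 83, 83, 83, 81, 78, 79]
225 [89, 89, 90, 88, 89, 88, 88, 88, 123, 184, 211, 211, 211, 212, 212, 211, 212, 212, 211, 212, 211, 212, 211, 212, 212, 211, 211, 200, 151, 88, 85, 83, 82, 79, 71, 68]
240 [72, 73, 72, 73, 73, 72, 72, 73, 100, 172, 212, 213, 213, 213, 213, 213, 213, 213, 212, 214, 213, 213, 213, 213, 213, 213, 213, 189, 118, 67, 67, 69, 69, 70, 70, 70]
258 [62, 63, 62, 62, 63, 63, 63, 53, 47, 149, 212, 212, 212, 212, 212, 212, 212, 212, 212, 213, 212, 212, 212, 212, 212, 211, 213, 171, 53, 48, 63, 63, 64, 63, 63, 63]
```

Run:
```python
from h import *
M=np.load("T2.npy"); Mi=np.linalg.inv(M)
tl=lambda p:(p@Mi[:3,:3].T+Mi[:3,3])*1000
R=np.array([10,40,60,80,100,120,140,160])
for n,c in(("L",[383.3,381.9,380.8,379.7,378.7,377.6,376.6,375.6]),("R",[400,398.1,396.5,395.2,393.9,392.6,391,389.7])):
    p=tl(plane("wrist",np.c_[c,R],.18,M)); k=np.polyfit(p[:,0],p[:,1],1); print(n,k,np.degrees(k[0]),p[[0,-1]])
R=np.array([210,225,240,258])
for c in([308.6,308.5,308.7,308.8],[328.1,328,327.8,327.4]):
    p=tl(plane("wrist",np.c_[c,R],.2444,M)); k=np.polyfit(p[:,0],p[:,1],1); print("brk",k,np.degrees(k[0]),p[[0,-1]])
print("stud axis",tl(plane("wrist",[(320.8,111.6),(312.4,111.6)],.165,M)),"collar face .1725",tl(plane("wrist",[(320.8,111.6)],.1725,M)))
print("brk +y edge of foot z.110-.118", tl(plane("wrist",[(160+215/2,153.5),(160+305/2,153.5)],.1094+.008,M)))
print("upper edge of top", tl(plane("wrist",[(318,202)],.2444,M)))
print("plate front-left edge dir",tl(plane("wrist",[(160+235/2,75),(160+240/2,130)],.01,M)))
```

```text
L [-0.0128 35.7454] -0.7331408640332066 [[126.6509  34.0895  42.1052]
 [ 47.4044  35.1558  42.1201]]
R [-0.0117 44.3103] -0.66867725672453 [[126.654   42.8047  42.1033]
 [ 47.4116  43.7483  42.1182]]
brk [ 0.0051 -3.9381] 0.2922356970562699 [[ 39.7605  -3.7066 -22.2697]
 [ 17.5401  -3.8392 -22.2654]]
brk [0.002  4.1832] 0.11407795341025626 [[ 39.7688   4.2347 -22.2715]
 [ 17.5503   4.1923 -22.2672]]
stud axis [[75.1185  1.7724 57.1223]
 [75.115  -3.5041 57.1235]] collar face .1725 [[75.4134  1.711  49.6222]]
brk +y edge of foot z.110-.118 [[ 40.1173 -41.5718 104.7386]
 [ 40.1476  -4.5457 104.7304]]
upper edge of top [[ 43.2244   0.1198 -22.2712]]
plate front-left edge dir [[107.6404 -44.7208 212.1264]
 [ 48.4057 -44.4266 212.1377]]
```

>>> send_rows([
  [[0,0.0006,0.007,0,0,-0.5,1],[0,0.0012,0.0142,0,0,-0.9,1],[0,0.0012,0.0144,0,0,-0.9,1],[0,0.0012,0.0144,0,0,-0.9,1],[0.004,0.0012,0.0144,0,0,-0.9,1],[0.009,0.0011,0.0144,0,0,-0.9,1],[0.014,0.001,0.0144,0,0,-0.9,1],[0.018,0.001,0.0144,0,0,-0.9,1],[0.018,0.001,0.0144,0,0,-0.9,1],[0.018,0.001,0.0144,0,0,-0.9,1],[0.018,0.001,0.0144,0,0,-0.9,1]],
])

```text
t: 6.12
tool_pos: [0.5685, -0.0242, 0.2082]
ee_rot: [[0.191, 0.982, 0.0], [0.982, -0.191, 0.0], [0.0, 0.0, -1.0]]
wrist_force: [0.2, 0.1, -2.4]
finger_gap: 0.0071
grip_force: 59.1
```

Run:
```python
from h import *
M=T(); np.save("T3",M); im=bot.read_camera("wrist"); cv2.imwrite("pics/w3c.png",cv2.resize(im[50:250,220:420,::-1],None,fx=3,fy=3,interpolation=cv2.INTER_CUBIC))
s=bot.observe(); print(M,s["t"],s["wrist_force"],s["moment"])
M2=np.load("T2.npy"); print("in T2 frame",np.linalg.inv(M2)@M)
```

```text
[[ 0.191   0.9816  0.0003  0.5685]
 [ 0.9816 -0.191   0.0002 -0.0242]
 [ 0.0003  0.0002 -1.      0.2082]
 [ 0.      0.      0.      1.    ]] 6.1667 [ 0.0585  0.9979 -2.5144] [-0.0044 -0.06    0.0158]
in T2 frame [[ 0.9998  0.0173  0.0005  0.0193]
 [-0.0173  0.9998  0.0004  0.0005]
 [-0.0005 -0.0004  1.      0.0139]
 [ 0.      0.      0.      1.    ]]
```

View pics/w3c.png

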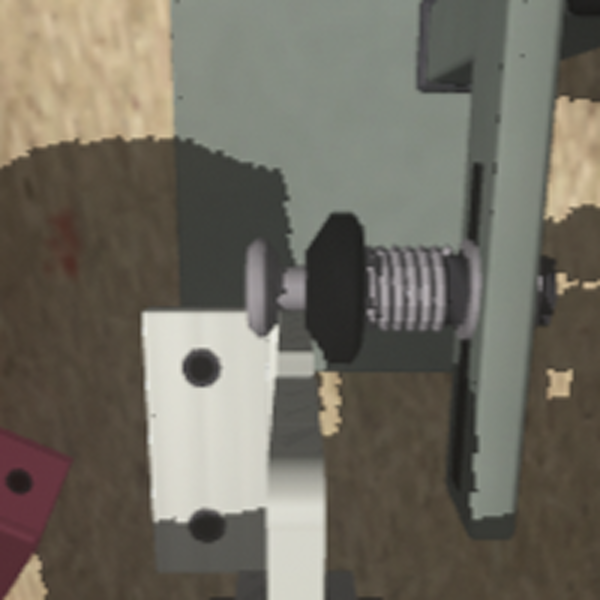

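The stud and the bracket's plate line up: the plate at crop columns 268-325 heads for the gap at 272-308, given the height parallax. I'm advancing gently.

>>> send_rows([
  [[0.001,0.0003,0.0004,0,0,0,1],[0.002,0.0003,0.0004,0,0,0,1],[0.003,0.0003,0.0004,0,0,0,1],[0.004,0.0003,0.0004,0,0,0,1],[0.005,0.0003,0.0004,0,0,0,1],[0.006,0.0003,0.0004,0,0,0,1],[0.007,0.0003,0.0004,0,0,0,1],[0.008,0.0003,0.0004,0,0,0,1],[0.008,0.0003,0.0004,0,0,0,1]],
])

```text
t: 6.92
tool_pos: [0.5703, -0.0163, 0.2078]
ee_rot: [[0.191, 0.982, 0.0], [0.982, -0.191, 0.001], [0.001, 0.0, -1.0]]
wrist_force: [0.4, 0.5, -3.4]
finger_gap: 0.0074
grip_force: 59.1
```

>>> send_rows([
  [[0.001,0,0,0,0,0,1],[0.002,0,0,0,0,0,1],[0.003,0,0,0,0,0,1],[0.004,0,0,0,0,0,1],[0.004,0,0,0,0,0,1]],
])

```text
t: 7.33
tool_pos: [0.5709, -0.0124, 0.2077]
ee_rot: [[0.191, 0.982, -0.0], [0.982, -0.191, 0.001], [0.0, -0.0, -1.0]]
wrist_force: [-0.6, -0.2, -3.5]
finger_gap: 0.0071
grip_force: 59.2
```

>>> send_rows([
  [[0.001,0,0,0,0,0,1],[0.002,0,0,0,0,0,1],[0.003,0,0,0,0,0,1],[0.004,0,0,0,0,0,1],[0.004,0,0,0,0,0,1]],
])

```text
t: 7.75
tool_pos: [0.571, -0.009, 0.2075]
ee_rot: [[0.191, 0.982, -0.002], [0.982, -0.191, -0.0], [-0.001, -0.002, -1.0]]
wrist_force: [-4.5, -3.0, -1.6]
finger_gap: 0.0068
grip_force: 59.3
```

>>> send_rows([
  [[0.001,0,0,0,0,0,1],[0.002,0,0,0,0,0,1],[0.003,0,0,0,0,0,1],[0.003,0,0,0,0,0,1]],
])

```text
t: 8.08
tool_pos: [0.5718, -0.0065, 0.2074]
ee_rot: [[0.191, 0.982, -0.001], [0.982, -0.191, -0.001], [-0.001, -0.001, -1.0]]
wrist_force: [-3.1, -3.4, -2.9]
finger_gap: 0.0073
grip_force: 59.2
```

>>> send_rows([
  [[0.001,0,0,0,0,0,1],[0.002,0,0,0,0,0,1],[0.003,0,0,0,0,0,1],[0.004,0,0,0,0,0,1],[0.005,0,0,0,0,0,1],[0.006,0,0,0,0,0,1],[0.007,0,0,0,0,0,1],[0.008,0,0,0,0,0,1]],
])

```text
t: 8.75
tool_pos: [0.574, 0.0019, 0.2078]
ee_rot: [[0.191, 0.982, 0.0], [0.982, -0.191, -0.0], [-0.0, 0.0, -1.0]]
wrist_force: [-2.1, -4.5, -4.2]
finger_gap: 0.0073
grip_force: 59.1
```

>>> send_rows([
  [[0.002,0,0,0,0,0,1],[0.004,0,0,0,0,0,1],[0.006,0,0,0,0,0,1],[0.008,0,0,0,0,0,1],[0.01,0,0,0,0,0,1],[0.012,0,0,0,0,0,1],[0.014,0,0,0,0,0,1],[0.016,0,0,0,0,0,1],[0.018,0,0,0,0,0,1],[0.019,0,0,0,0,0,1],[0.02,0,0,0,0,0,1]],
])

```text
t: 9.67
tool_pos: [0.5778, 0.0217, 0.2078]
ee_rot: [[0.191, 0.982, 0.0], [0.982, -0.191, 0.0], [0.0, 0.0, -1.0]]
wrist_force: [-3.1, -5.2, -4.3]
finger_gap: 0.0072
grip_force: 59.1
```

>>> send_rows([
  [[0.0015,0,0,0,0,0,1],[0.003,0,0,0,0,0,1],[0.004,0,0,0,0,0,1],[0.005,0,0,0,0,0,1],[0.006,0,0,0,0,0,1],[0.007,0,0,0,0,0,1],[0.0075,0,0,0,0,0,1],[0.008,0,0,0,0,0,1],[0.008,0,0,0,0,0,1]],
])

```text
t: 10.42
tool_pos: [0.5794, 0.0298, 0.2078]
ee_rot: [[0.191, 0.981, 0.0], [0.981, -0.191, 0.001], [0.001, 0.0, -1.0]]
wrist_force: [-2.2, -3.6, -3.7]
finger_gap: 0.0072
grip_force: 59.1
```

Total is now about 74.4 mm. I'm feeling for the slot end.

>>> send_rows([
  [[0.0005,0,0,0,0,0,1],[0.001,0,0,0,0,0,1],[0.0015,0,0,0,0,0,1],[0.0015,0,0,0,0,0,1]],
])

```text
t: 10.75
tool_pos: [0.5797, 0.0311, 0.2078]
ee_rot: [[0.191, 0.982, 0.001], [0.982, -0.191, 0.0], [0.0, 0.0, -1.0]]
wrist_force: [-1.3, -4.1, -3.9]
finger_gap: 0.0071
grip_force: 59.1
```

>>> send_rows([
  [[0.0005,0,0,0,0,0,1],[0.001,0,0,0,0,0,1],[0.001,0,0,0,0,0,1]],
])

```text
t: 11.0
tool_pos: [0.5799, 0.0319, 0.2078]
ee_rot: [[0.191, 0.982, 0.0], [0.982, -0.191, 0.0], [0.0, 0.0, -1.0]]
wrist_force: [-1.5, -4.9, -2.9]
finger_gap: 0.0072
grip_force: 59.0
```

>>> send_rows([
  [[0.0005,0,0,0,0,0,1],[0.001,0,0,0,0,0,1],[0.001,0,0,0,0,0,1]],
])

```text
t: 11.25
tool_pos: [0.5799, 0.0321, 0.2078]
ee_rot: [[0.191, 0.982, 0.0], [0.982, -0.191, -0.001], [-0.001, 0.0, -1.0]]
wrist_force: [-1.5, -6.7, -3.6]
finger_gap: 0.0073
grip_force: 59.1
```

>>> send_rows([
  [[0.0005,0,0,0,0,0,1],[0.001,0,0,0,0,0,1],[0.001,0,0,0,0,0,1]],
])

```text
t: 11.5
tool_pos: [0.58, 0.0323, 0.2078]
ee_rot: [[0.191, 0.982, -0.0], [0.982, -0.191, -0.003], [-0.003, 0.0, -1.0]]
wrist_force: [-2.2, -8.3, -2.9]
finger_gap: 0.0071
grip_force: 59.1
```

>>> send_rows([
  [[-0.002,0,0,0,0,0,1],[-0.0032,0,0,0,0,0,1],[-0.0032,0,0,0,0,0,1],[-0.0032,0,0,0,0,0,1]],
])

```text
t: 11.83
tool_pos: [0.5798, 0.0316, 0.2079]
ee_rot: [[0.192, 0.981, 0.001], [0.981, -0.192, 0.002], [0.002, 0.001, -1.0]]
wrist_force: [-0.5, -1.0, -4.3]
finger_gap: 0.0069
grip_force: 59.0
```

>>> send_rows([
  [[0,0,0.001,0,0,0,1],[0,0,0.002,0,0,0,1],[0,0,0.003,0,0,0,1],[0,0,0.004,0,0,0,1],[0,0,0.005,0,0,0,1],[0,0,0.006,0,0,0,1]],
])

```text
t: 12.33
tool_pos: [0.5797, 0.0311, 0.202]
ee_rot: [[0.191, 0.982, 0.001], [0.982, -0.191, 0.001], [0.001, 0.001, -1.0]]
wrist_force: [-2.6, 1.1, 1.8]
finger_gap: 0.0075
grip_force: 59.8
```

Into the notch with only drag. Continuing down.

>>> send_rows([
  [[0,0,0.001,0,0,0,1],[0,0,0.002,0,0,0,1],[0,0,0.003,0,0,0,1],[0,0,0.004,0,0,0,1],[0,0,0.005,0,0,0,1],[0,0,0.006,0,0,0,1],[0,0,0.007,0,0,0,1],[0,0,0.0075,0,0,0,1]],
])

```text
t: 13.0
tool_pos: [0.5796, 0.0308, 0.1942]
ee_rot: [[0.191, 0.981, 0.0], [0.981, -0.191, 0.0], [0.0, 0.0, -1.0]]
wrist_force: [-0.3, 0.0, 1.4]
finger_gap: 0.0072
grip_force: 59.8
```

>>> send_rows([
  [[0,0,0.0007,0,0,0,1],[0,0,0.0014,0,0,0,1],[0,0,0.002,0,0,0,1],[0,0,0.002,0,0,0,1]],
])

```text
t: 13.33
tool_pos: [0.5797, 0.0308, 0.1922]
ee_rot: [[0.191, 0.981, 0.001], [0.981, -0.191, 0.0], [0.0, 0.001, -1.0]]
wrist_force: [-0.8, -0.2, 1.9]
finger_gap: 0.0073
grip_force: 59.8
```

>>> send_rows([
  [[0,0,0.0005,0,0,0,1],[0,0,0.001,0,0,0,1],[0,0,0.001,0,0,0,1]],
])

```text
t: 13.58
tool_pos: [0.5798, 0.0308, 0.192]
ee_rot: [[0.191, 0.982, 0.001], [0.982, -0.191, 0.0], [0.0, 0.001, -1.0]]
wrist_force: [-2.9, -0.3, 5.1]
finger_gap: 0.0072
grip_force: 60.4
```

>>> send_rows([
  [[0,0,-0.0004,0,0,0,1],[0,0,-0.0004,0,0,0,0.5],[0,0,-0.0004,0,0,0,0.5],[0,0,-0.0004,0,0,0,0.5],[0,0,-0.0004,0,0,0,0.5],[0,0,-0.0004,0,0,0,0.5]],
])

```text
t: 14.08
tool_pos: [0.5795, 0.0309, 0.1915]
ee_rot: [[0.191, 0.982, 0.0], [0.982, -0.191, 0.0], [0.0, 0.0, -1.0]]
wrist_force: [-0.6, -0.1, -0.4]
finger_gap: 0.0216
grip_force: 0.0
```

>>> send_rows([
  [[0,0,-0.005,0,0,0,0.5],[0,0,-0.015,0,0,0,0.5],[0,0,-0.03,0,0,0,0.5],[0,0,-0.05,0,0,0,0.5],[0,0,-0.08,0,0,0,0.5],[0,0,-0.1,0,0,0,0.5],[-0.02,0,-0.12,0,0,0,0.5],[-0.04,0,-0.12,0,0,0,0.5],[-0.04,0,-0.12,0,0,0,0.5],[-0.04,0,-0.12,0,0,0,0.5]],
])

```text
t: 14.92
tool_pos: [0.5721, -0.0089, 0.313]
ee_rot: [[0.193, 0.981, 0.002], [0.981, -0.193, 0.001], [0.001, 0.002, -1.0]]
wrist_force: [0.3, 0.1, -0.4]
finger_gap: 0.0216
grip_force: 0.0
```

Run:
```python
from h import *
M=T(); im=bot.read_camera("wrist"); s=bot.read_camera("scene")
a=cv2.resize(im[:200,200:440,::-1],(480,400)); b=cv2.resize(s[110:210,240:320,::-1],(320,400),interpolation=cv2.INTER_CUBIC)
cv2.imwrite("pics/end.png",np.hstack([a,b])); print(M[:3,3],bot.observe()["t"],bot.observe()["wrist_force"])
```

```text
[ 0.5721 -0.0089  0.313 ] 15.0167 [-1.0953  0.7774  0.555 ]
```

View pics/end.png

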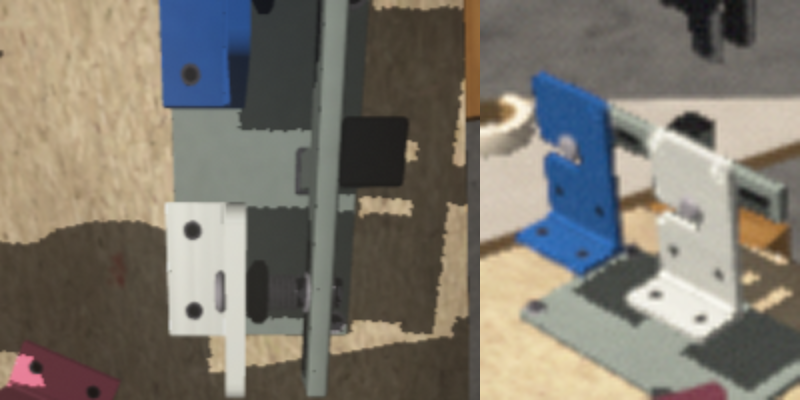

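The bracket hangs plumb beside the blue one. The stud head is in the notch at about (690,210), the heights match, and the gripper is clear. Handing in.

```bash
python3 -c "
from rig import bot
print(bot.close_job())"
```

```text
the job is handed in; nothing more can be done
None
```

The bare bracket is hanging plumb and fully home on the free stud next to the blue one, released with the gripper clear, and I handed the job in at about 15 s; the hand-in gave no verdict back.

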